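# Release the eccentric lock and send the saw carriage home

### The arm

A 6-joint arm with a two-finger parallel gripper is mounted at the origin on the work surface. World frame = base frame: x ahead of the robot, y to its left, z up, the work surface at z = 0. Lengths are in mm, angles in rad, forces in N, time in s.
With the tool pointing down it reaches from about 300 to 850 mm from the base axis. Payload 5.4 kg.
Tool frame: the origin (TCP) lies between the finger pads; the fingertips stand arm.tcp_to_tips ahead of it and the grasp point (between the pads) is the TCP (arm.tcp_to_tips is the distance from the TCP to the fingertips, in mm); z points along the fingers, x is the direction in which the jaws open and shut, and the axes are right-handed (so a half turn about z gives the same grasp; the last joint's range is limited). The gripper opens to 85 mm and grips with 20 to 120 N. Pads are 22 mm wide; open, the fingers measure 114 mm over their backs; the gripper's body (76 mm by 85 mm) begins 54 mm behind the grasp point. The pads swing forward as they close: fully open they stand 13 mm farther back than shut.
Start: joints at [-1.474, 0.158, 1.597, -0, 1.386, -0.21], TCP at [173.632, -548.141, 250.299] pointing down, gripper open.
Joint ranges: [-2.91, 2.91], [-0.94, 2.29], [0.18, 2.7], [-1.29, 4.43], [0.17, 2.64], [-3, 3]. Speed limits (rad/s): [2.57, 2.57, 3.14, 3.14, 3.14, 3.14].

### API

Orientations are given as a unit quaternion [x, y, z, w].
In Python, from station import arm gives the robot as it stands. Calls block until the motion is done:
- arm.move_to(position, orientation): joint-space move of the TCP to a pose.
- arm.servo_line(position, feed=150, rotation=None): straight line of the TCP; rotation=None keeps the orientation; feed is the mean speed in mm/s.
- arm.move_joints(angles): joint-space move.
- arm.grip(opening, strength=None): finger opening in mm; strength is the grip in N (None keeps the last); returns when the fingers have stopped.
- arm.dwell(seconds).
- arm.solve_ik(position, orientation): joint angles nearest the present ones, or None.
- arm.get_obs(): the state.
- arm.grab_frame(name): name is "scene" or "top" or "wrist"; returns (picture, depth): 400x640x3 uint8, blue, green, red; 400x640 float32, mm along the optical axis (not along the pixel's ray), 0 where there is no reading.
- arm.camera_info(name): a dict with "K" (3x3 intrinsics, pixels), "extrinsics" (4x4, takes a point from world to camera coordinates). Camera axes: x right, y down, z forward; pixel columns grow to the right and rows downward; lengths in mm; the calibration is good to about 2 mm. A picture is of the moment at which its call begins: read the wrist's pose just before it. camera_info takes no time and is no camera call; for the wrist camera it gives the pose at the moment of the call.
A pose or a line that the arm cannot do raises arm.Unreachable and nothing moves.
- arm.close_job(): hands the job in, once; it reports no verdict.
The state is a dict: "clock": time; "joint_positions": joint angles; "joint_vel": joint speeds; "joint_efforts": joint torques, N m; "eef_pos": TCP position; "orientation": TCP orientation; "contact_force": force on the tool from outside, world axes, zero at the start; "wrist_torque": the same for the moment, N m; "finger_gap": finger opening in mm.
Only numpy, scipy, OpenCV 4.12 (cv2) and the standard library are available. Lean on these libraries where they do the work, as an engineer would, in place of code of your own. Each camera call takes 0.05 s, during which the arm holds its last target.

### The job

The carriage of the small bench saw is held back by its brass eccentric cam. Pushing only with the fingertips, without gripping or lifting anything, first turn the cam by its lever to its low point, so that the lever lines up with the white index line at the left edge of the saw's top; only then push the orange plate of the carriage gently forward until the carriage is fully home. Leave the lever on its line, leave the glue bottle, the jar, the wooden offcut and the screwdriver where they are, and finish clear of everything.

Things in the scene. Friction and masses are not known exactly. Their poses are not given: they have to be found in the camera images.
- saw: Small bench saw fixed to the bench: black housing, bare metal top 264 x 224 mm, 70 mm above the bench. Origin: centre of its underside. x points forward (the way the carriage is pushed, roughly away from the robot), y to its left; turned up to 0.35 rad. Two rails flank the carriage, 51 mm either side of the middle line, 86 mm above the bench, from 120 mm behind to 5 mm ahead of the origin.
- index_line (a point): Middle of the white index line (16 mm long, in a black field) painted on the saw's top at its left edge, square to the left of the cam pivot and 103 mm from it, 70 mm above the bench. The lever points along it when the cam is at its low point.
- cam (a joint): Cam angle about its upright pivot, rad, counter-clockwise from above. 0: low point faces the carriage, lever points to the saw's left (+y) along the index line. Starts at -2.4 to -1.0 (lever forward or forward-right): turn it counter-clockwise, through the front, to the left. Stops at -2.9 and +0.8, none at 0. Friction 0.2 N m (3.5 N at 58 mm); stays where it is left.
- cam_pivot (a point): On the cam's pivot axis at the lever's height, 100 mm above the bench; on the saw's middle line, 45 mm ahead of its origin. Brass disc of radius 32 mm, 72 to 86 mm above the bench, its centre 14 mm from the pivot on the side away from the low point (edge 18 mm from the pivot at the low point, 46 mm at the high point, which has a dark dot). Hub of radius 13 mm up to 109 mm.
- lever_ball (a point): Centre of the red ball (radius 12 mm) on the end of the cam's lever, 88 mm from the pivot, 100 mm above the bench. The lever is a straight level steel bar 14 mm thick from pivot to ball, 93 to 107 mm above the bench, 23 mm clear of the saw's top: fingertips can reach down beside it.
- carriage (a joint): Forward travel of the carriage along the saw's x, m. 0: farthest back; 0.0465: fully home at its front stop. Starts at 0.002 to 0.014. With the cam's high side towards it, it runs into the cam at about 0.019; with the cam at its low point it is free to run home. Friction about 4 N; stays where it is left.
- push_face (a point): Centre of the rear face (the one to push) of the carriage's orange plate, 106 mm above the bench; moves with the carriage; its x points forward. The plate is 80 mm wide, 12 mm thick, 86 to 126 mm above the bench. Behind it the saw's top (70 mm) is bare for 50 mm; the carriage's steel nose lies 55 mm ahead of it.
- glue: White glue bottle, upright, 44 mm diameter, 130 mm high, loose on the bench beside the saw; leave it alone. Origin at the centre of its underside.
- jar: Amber glass jar with a steel cap, upright, 54 mm diameter, 70 mm high, loose on the bench beside the saw; leave it alone. Origin at the centre of its underside.
- offcut: Pale wooden offcut 22 x 22 x 28 mm high, loose on the saw's top near its rear left corner; leave it alone. Origin at the centre of its underside.
- screwdriver: Screwdriver with red handle, 180 mm long, lying loose on the bench to the right of the saw; leave it alone. Origin under its middle; x along it.

How it is judged:
By the outcome, as a careful person would: the job done as asked, in the order asked, and still so for the second after the job is handed in, with the robot touching nothing.
It also fails if it takes over 54 s, if anything falls off the work surface, if the arm or the gripper's body presses on something with over 40 N, if the wrist force passes 120 N, or if a joint passes its speed limit or range.

## Working session

There is one attempt and no reset: what is moved stays moved. The work goes in short steps, each a Python script; the robot and the scene stay as the last script left them, time stands still between calls to the robot, and variables do not carry over. Pictures are saved under pics/ and viewed, and the job is handed in when it is done.

```bash
ls; mkdir -p pics; python3 - <<'E'
from station import arm
import cv2,numpy as np
o=arm.get_obs();print(o['clock'],o['eef_pos'],o['orientation'],o['finger_gap'],arm.tcp_to_tips)
for n in ("scene","top"):
    p,d=arm.grab_frame(n);cv2.imwrite(f"pics/{n}0.png",p);np.save(f"pics/{n}0.npy",d)
    c=arm.camera_info(n);print(n,c["K"],c["extrinsics"])
E
```

```text
pics
0.0 [ 173.56342981 -547.56266135  249.27341007] [ 8.06832316e-01 -5.90779682e-01 -6.58443475e-04 -7.40326366e-04] 85.35024949604872 19.0
scene [[394.44087266   0.         322.28326484]
 [  0.         394.44087266 202.2957518 ]
 [  0.           0.           1.        ]] [[-4.57847013e-01  8.88883584e-01 -1.61891141e-02  2.77352048e+02]
 [ 5.69601740e-01  2.79312360e-01 -7.73006121e-01 -2.65747736e+02]
 [-6.82590631e-01 -3.63139891e-01 -6.34191966e-01  1.24511861e+03]
 [ 0.00000000e+00  0.00000000e+00  0.00000000e+00  1.00000000e+00]]
top [[461.73395428   0.         317.57274012]
 [  0.         461.73395428 201.84518274]
 [  0.           0.           1.        ]] [[-8.95658400e-03 -9.99912751e-01  9.70930785e-03 -1.94189786e+00]
 [-9.93890979e-01  7.83367380e-03 -1.10087943e-01  5.72641738e+02]
 [ 1.10002278e-01 -1.06360054e-02 -9.93874426e-01  1.00578068e+03]
 [ 0.00000000e+00  0.00000000e+00  0.00000000e+00  1.00000000e+00]]
```

View pics/scene0.png

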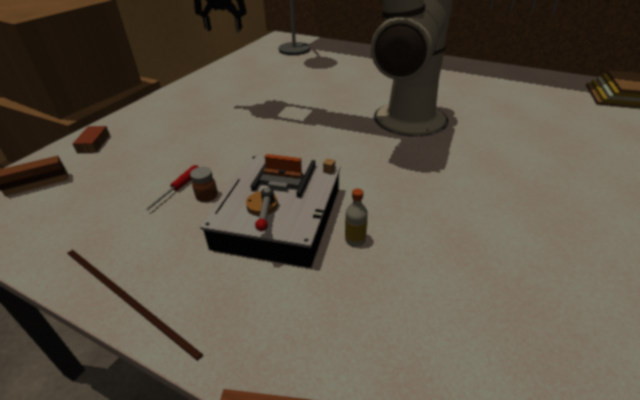

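View pics/top0.png

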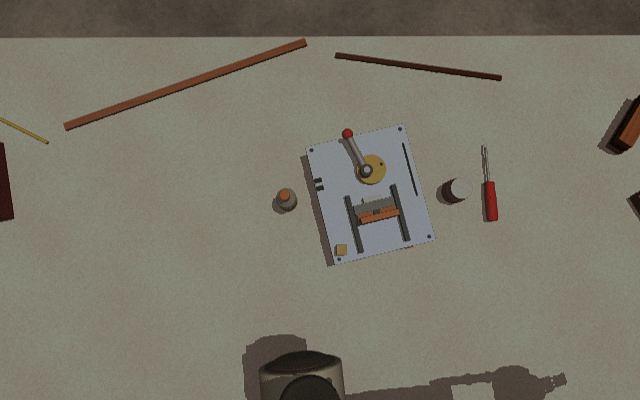

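```bash
python3 - <<'E'
import cv2
p=cv2.imread("pics/top0.png")
cv2.imwrite("pics/topz.png",cv2.resize(p[115:275,270:470],None,fx=4,fy=4,interpolation=cv2.INTER_CUBIC)[:600])
p=cv2.imread("pics/scene0.png")
cv2.imwrite("pics/scenez.png",cv2.resize(p[140:270,190:390],None,fx=4,fy=4,interpolation=cv2.INTER_CUBIC))
E
```

```text
(no output)
```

View pics/topz.png

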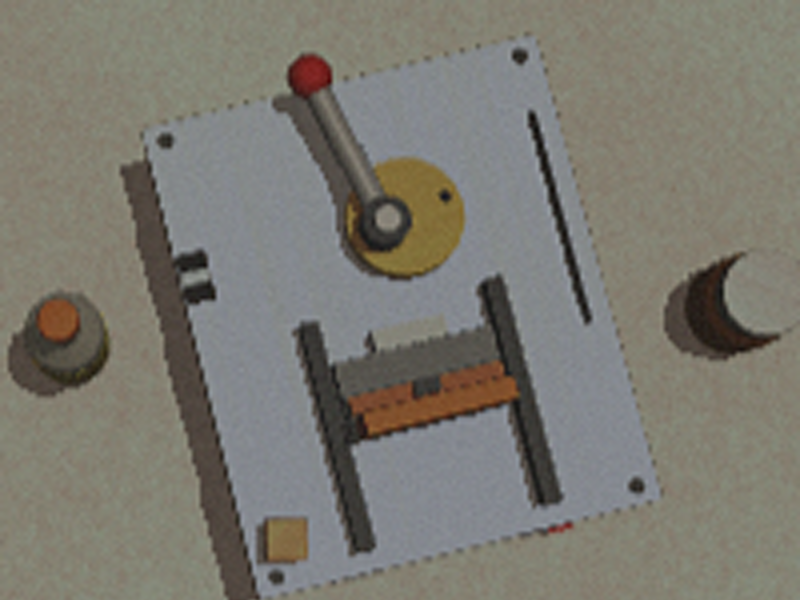

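View pics/scenez.png

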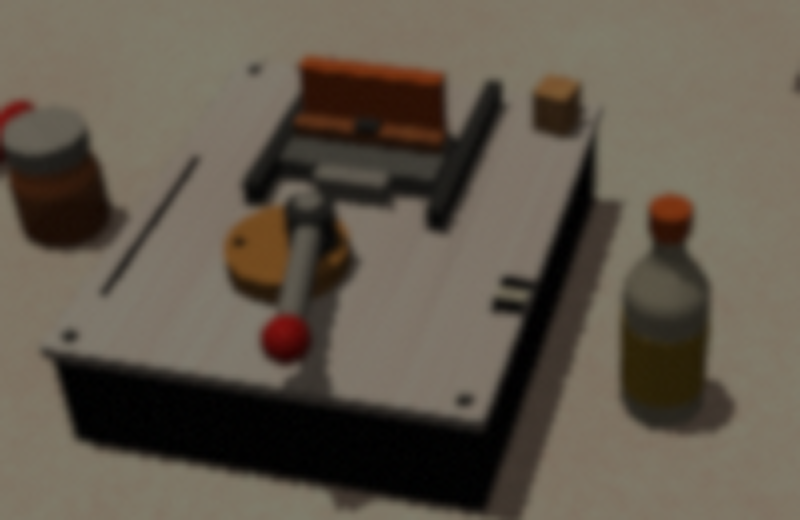

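```bash
cat > h.py <<'E'
from station import arm
import cv2,numpy as np
CAM={n:arm.camera_info(n) for n in("scene","top")}
def ray(c,uv):
    K=np.array(c["K"]);E=np.array(c["extrinsics"]);R,t=E[:3,:3],E[:3,3]
    d=R.T@np.linalg.solve(K,[uv[0],uv[1],1.]);return -R.T@t,d/np.linalg.norm(d)
def onz(c,uv,z):
    o,d=ray(c,uv);return o+d*(z-o[2])/d[2]
def tri(c1,u1,c2,u2):
    A=np.zeros((3,3));b=np.zeros(3);rs=[ray(c1,u1),ray(c2,u2)]
    for o,d in rs:
        P=np.eye(3)-np.outer(d,d);A+=P;b+=P@o
    x=np.linalg.solve(A,b);return x,max(np.linalg.norm((np.eye(3)-np.outer(d,d))@(x-o)) for o,d in rs)
def proj(c,P):
    E=np.array(c["extrinsics"]);q=np.array(c["K"])@(E[:3,:3]@P+E[:3,3]);return q[:2]/q[2]
def blob(p,lo,hi,box):
    h=cv2.cvtColor(p,cv2.COLOR_BGR2HSV);x0,y0,x1,y1=box
    m=np.zeros(p.shape[:2],np.uint8);m[y0:y1,x0:x1]=cv2.inRange(h,np.array(lo),np.array(hi))[y0:y1,x0:x1]
    n,l,s,c=cv2.connectedComponentsWithStats(m);i=1+np.argmax(s[1:,4]);return c[i],s[i],(l==i).astype(np.uint8)
E
python3 - <<'E'
from h import *
T,S=CAM["top"],CAM["scene"]
pt=cv2.imread("pics/top0.png");ps=cv2.imread("pics/scene0.png")
z=lambda u,v:((u+.5)/4-.5+270,(v+.5)/4-.5+115)
zs=lambda u,v:((u+.5)/4-.5+190,(v+.5)/4-.5+140)
bt=blob(pt,(0,150,60),(6,255,255),(335,120,360,145));bs=blob(ps,(0,150,60),(6,255,255),(245,210,280,240))
print("ball",bt[0],bt[1],bs[0],bs[1],tri(T,bt[0],S,bs[0]))
print("line",tri(T,z(195,277),S,zs(514,293)),onz(T,z(195,277),70))
print("hub",tri(T,z(390,214),S,zs(310,196)),onz(T,z(390,214),109))
C={"FL":z(143,130),"FR":z(535,36),"RR":z(660,497),"RL":z(257,598)}
P={k:onz(T,v,70) for k,v in C.items()}
for k in P:print(k,P[k].round(1))
c=sum(P.values())/4;f=(P["FL"]+P["FR"]-P["RL"]-P["RR"]);l=(P["FL"]+P["RL"]-P["FR"]-P["RR"])
print("centre",c,"yaw",np.arctan2(f[1],f[0]),np.arctan2(-l[0],l[1]),np.linalg.norm(f)/2,np.linalg.norm(l)/2)
# corners in scene: FL (487,422) FR(55,350) RL (600,105)
for k,s in (("FL",(487,422)),("FR",(52,350)),("RL",(600,108))):print(k,tri(T,C[k],S,zs(*s)))
# hole FL: etc; plate top rear edge in top: (368,437),(519,399)
print("plate rear top", onz(T,z(368,436),126),onz(T,z(519,398),126))
print("plate tri L,R",tri(T,z(362,408),S,zs(443,77)),tri(T,z(519,385),S,zs(303,60)))
for n,u,zz in(("glue",z(58,318),130),("jar",z(768,292),70),("offcut",z(288,537),98)):print(n,onz(T,u,zz).round(1))
E
```

```text
ball [347.07142857 133.25714286] [343 129  10  10  70] [260.6625 223.025 ] [256 219  11  10  80] (array([710.50823063, -70.12287349, 105.53042763]), np.float64(0.27965001608415446))
line (array([606.9166272 ,  -7.96352381,  73.28208616]), np.float64(0.4896498371342809)) [607.62246457  -8.44815316  70.        ]
hub (array([ 632.03798297, -108.25966862,  117.91820607]), np.float64(1.3329020517702694)) [ 634.37410761 -110.5022537   109.        ]
FL [689.2  19.3  70. ]
FR [ 740.7 -197.4   70. ]
RR [ 486.3 -257.2   70. ]
RL [434.5 -39.9  70. ]
centre [ 587.66852604 -118.81594534   70.        ] yaw 0.22967426293420323 0.23358707513132235 261.40606931964766 223.07176208769246
FL (array([688.80976271,  20.29256256,  69.59064533]), np.float64(1.1022156034592971))
FR (array([ 739.35829495, -195.33812079,   68.40634373]), np.float64(2.8305676746679214))
RL (array([434.7590153 , -40.58024112,  69.39151174]), np.float64(0.6967926154682709))
plate rear top [516.92009706 -94.88807652 126.        ] [ 535.659183  -172.2964993  126.       ]
plate tri L,R (array([530.03205677, -90.14602426, 132.8358011 ]), np.float64(1.4036040100439142)) (array([ 541.56591553, -171.13650418,  127.58459776]), np.float64(1.1852842983417053))
glue [578.1  62.2 130. ]
jar [ 597.  -320.3   70. ]
offcut [466.5 -55.2  98. ]
```

```bash
cat >> h.py <<'E'
C0=np.array([587.7,-118.8]);YAW=0.231
F=np.array([np.cos(YAW),np.sin(YAW)]);L=np.array([-F[1],F[0]])
PIV=C0+45*F
def quat(phi):  # tool down, tool x at world angle phi
    return [np.cos(phi/2),np.sin(phi/2),0.,0.]
def st(tag=""):
    o=arm.get_obs();print(tag,round(o['clock'],2),np.round(o['eef_pos'],1),"F",np.round(o['contact_force'],1),"q",np.round(o['joint_positions'],2),"gap",round(o['finger_gap'],1));return o
def leverpose(cam,r,off):  # centre of pusher, on the clockwise side
    a=cam+YAW+np.pi/2;u=np.array([np.cos(a),np.sin(a)]);n=np.array([u[1],-u[0]])
    return PIV+r*u+off*n, a-np.pi/2
def snap(n,name):
    c=arm.camera_info(n);p,d=arm.grab_frame(n);cv2.imwrite(f"pics/{name}.png",p);np.save(f"pics/{name}.npy",d)
    import pickle;pickle.dump(c,open(f"pics/{name}.pkl","wb"));return c,p,d
E
python3 - <<'E'
from h import *
arm.grip(0,20);st("closed")
print(arm.tcp_to_tips)
p,phi=leverpose(-1.356,62,32);phi-=np.pi if phi>1.6 else 0
print(p,phi,quat(phi))
# overview pose: back from the saw
arm.move_to([560,-130,330],quat(-0.6));st()
snap("wrist","w1")
E
```

```text
closed 0.87 [ 173.7 -548.1  250.3] F [ 0.2 -0.1  0.1] q [-1.47  0.16  1.6  -0.    1.39 -0.21] gap 0.3
19.0
[ 701.24294625 -110.63682056] -1.125 [np.float64(0.8459244992310679), np.float64(-0.5333026735360201), 0.0, 0.0]
 2.93 [ 559.7 -130.9  329.7] F [ 0.3 -1.1 -0.6] q [-0.44  0.12  1.49 -0.    1.54  0.16] gap 0.1
```

View pics/w1.png

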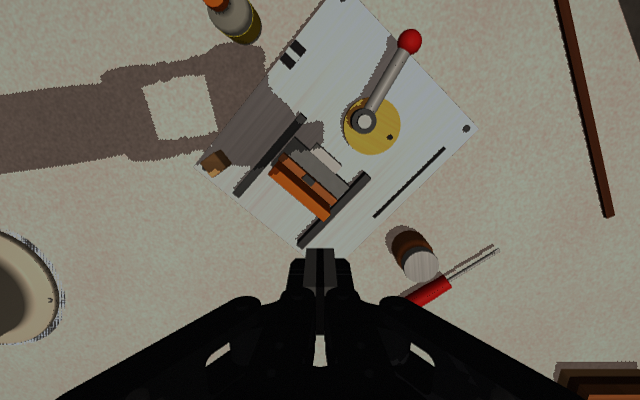

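The wrist view shows the index line at (292,53), hub at (364,121), ball at (409,41) and the orange plate at about (300,187). The closed finger pair is at (320,265).

```bash
python3 - <<'E'
from h import *
import pickle
W=pickle.load(open("pics/w1.pkl","rb"));p=cv2.imread("pics/w1.png")
b=blob(p,(0,150,60),(6,255,255),(390,20,430,65));print(b[0],b[1])
T=CAM["top"];B=(347.07,133.26)
print("ball",onz(W,b[0],100),onz(T,B,100),tri(W,b[0],T,B))
print("hub",onz(W,(364,121),109),"line",onz(W,(292.5,53.5),70),"model",PIV,PIV+103*L)
x=(onz(W,b[0],100)[:2]-PIV);print("r,cam",np.linalg.norm(x),np.arctan2(x[1],x[0])-YAW-np.pi/2)
x=(onz(T,B,100)[:2]-PIV);print("r,cam",np.linalg.norm(x),np.arctan2(x[1],x[0])-YAW-np.pi/2)
cv2.imwrite("pics/w1z.png",cv2.resize(p[130:260,180:380],None,fx=4,fy=4,interpolation=cv2.INTER_CUBIC))
E
```

```text
[410.29761905  40.55      ] [399  29  23  26 420]
ball [711.87282933 -70.76534226 100.        ] [711.80642339 -70.30606528 100.        ] (array([713.10071345, -70.72758225,  95.57170135]), np.float64(0.14600109698292402))
hub [ 631.26007955 -109.79191978  109.        ] line [607.76861356  -8.87125079  70.        ] model [ 631.50470688 -108.49720159] [607.92274608  -8.23309473]
r,cam 88.78473018997671 -1.362854984217465
r,cam 88.92091186318584 -1.3578622148000117
```

View pics/w1z.png

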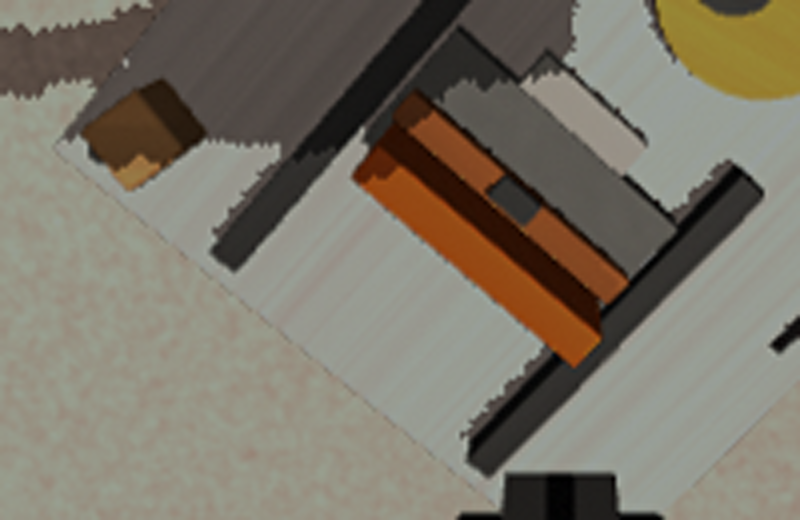

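```bash
sed -i 's/^PIV=.*/PIV=np.array([631.4,-109.0])/' h.py; python3 - <<'E'
from h import *
p,phi=leverpose(-1.36,62,34)
phi=(phi+np.pi/2)%np.pi-np.pi/2
phi=phi if phi<1.3 else phi-np.pi
print(p,phi)
arm.move_to([*p,200],quat(phi));st()
arm.servo_line([*p,130],feed=120);st()
arm.servo_line([*p,102],feed=60);st()
snap("wrist","w2");snap("scene","s2")
E
```

```text
[ 701.98425103 -113.22652422] -1.129
 3.77 [ 702.  -113.9  201. ] F [-0.1 -0.6  0.2] q [-0.33  0.54  1.21 -0.    1.39  0.8 ] gap -0.0
 4.51 [ 702.5 -113.5  131.2] F [-0.4  1.3  0.5] q [-0.33  0.6   1.27 -0.    1.27  0.8 ] gap 0.1
 5.12 [ 701.9 -113.2  101.7] F [ 0.6 -0.5  0. ] q [-0.33  0.63  1.28 -0.    1.23  0.8 ] gap -0.4
```

View pics/w2.png

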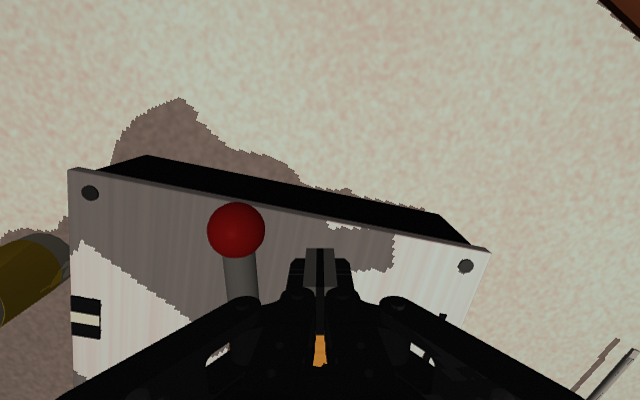

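```bash
python3 -c "
import cv2
p=cv2.imread('pics/s2.png');cv2.imwrite('pics/s2z.png',cv2.resize(p[130:270,180:380],None,fx=4,fy=4,interpolation=cv2.INTER_CUBIC))"
```

```text
(no output)
```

View pics/s2z.png

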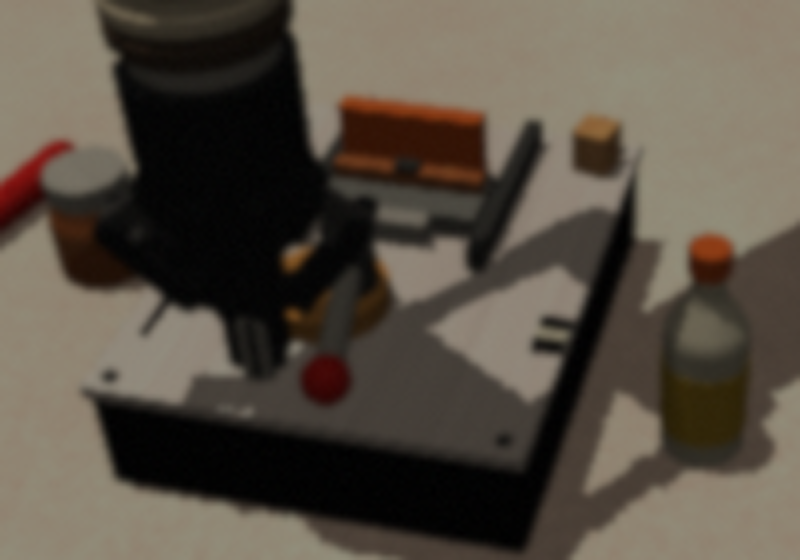

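The wrist view shows the pad tips at (320,255), just clear to the right of the lever, with the ball at (236,230). The scene view agrees. Next I feel for contact.

```bash
python3 - <<'E'
from h import *
cam=-1.36
a=cam+YAW+np.pi/2;n=-np.array([-np.sin(a),np.cos(a)])
for off in (30,27,25,23,21,19,17,15):
    p,_=leverpose(cam,62,off);arm.servo_line([*p,102],feed=40)
    o=arm.get_obs();f=np.array(o['contact_force']);print(off,round(o['clock'],2),f.round(1),"along n",round(f[:2]@n,2))
    if f[:2]@n>2: break
E
```

```text
30 5.47 [ 0.7 -0.4 -0.2] along n 0.64
27 5.72 [ 0.   0.1 -0.3] along n -0.08
25 5.97 [-0.2 -0.4 -0.2] along n 0.23
23 6.22 [-0.8 -0.8 -0.9] along n 0.38
21 6.47 [ 0.3  0.5 -0.1] along n -0.3
19 6.72 [ 0.9 -1.2  0.2] along n 1.45
17 6.97 [ 2.  -2.3 -1.5] along n 2.98
```

```bash
python3 - <<'E'
from h import *
for cam in np.linspace(-1.30,-0.10,13):
    p,phi=leverpose(cam,62,17.5)
    arm.servo_line([*p,102],feed=40,rotation=quat(phi))
    o=arm.get_obs();f=np.array(o['contact_force']);a=cam+YAW+np.pi/2;n=np.array([np.sin(a),-np.cos(a)])
    print(round(cam,2),round(o['clock'],2),"n",round(f[:2]@n,1),"r",round(f[:2]@[np.cos(a),np.sin(a)],1),"z",round(f[2],1),np.round(o['eef_pos']-np.array([*p,102]),1))
    if np.linalg.norm(f)>25: print("STOP");break
snap("top","t3");snap("wrist","w3")
p=cv2.imread('pics/t3.png');cv2.imwrite('pics/t3z.png',cv2.resize(p[115:265,270:470],None,fx=4,fy=4,interpolation=cv2.INTER_CUBIC))
E
```

```text
-1.3 7.22 n 2.3 r -0.6 z 0.5 [0.  0.  0.1]
-1.2 7.53 n 0.0 r -0.4 z -0.1 [-0.1  0.2  0.1]
-1.1 7.84 n 2.0 r 0.5 z 0.7 [-0.   0.1  0.1]
-1.0 8.15 n 1.1 r 0.0 z 0.3 [0.  0.  0.1]
-0.9 8.46 n 1.7 r 0.3 z 0.8 [ 0.  -0.   0.1]
-0.8 8.77 n 1.4 r 0.9 z -0.2 [0.  0.  0.1]
-0.7 9.07 n 1.3 r 0.1 z 0.6 [0.  0.  0.1]
-0.6 9.38 n 0.8 r 0.8 z 1.0 [0.  0.  0.1]
-0.5 9.69 n 1.9 r -0.0 z 0.4 [0. 0. 0.]
-0.4 10.0 n 1.8 r 1.0 z 1.1 [-0. -0.  0.]
-0.3 10.31 n 1.7 r 1.7 z 1.3 [-0.  0. -0.]
-0.2 10.62 n 1.7 r 1.6 z 0.7 [-0.1 -0.  -0.1]
-0.1 10.93 n 2.0 r 1.0 z 1.1 [-0.1 -0.  -0.1]
```

View pics/t3z.png

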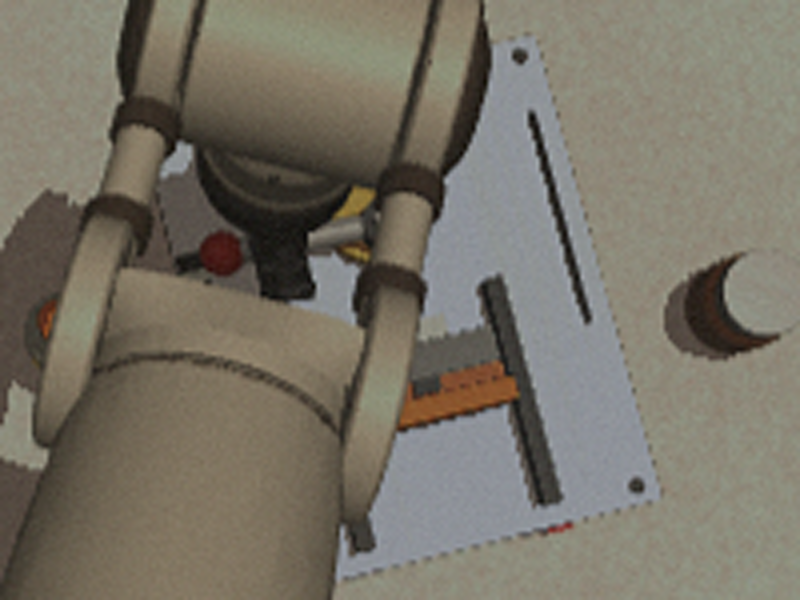

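View pics/w3.png

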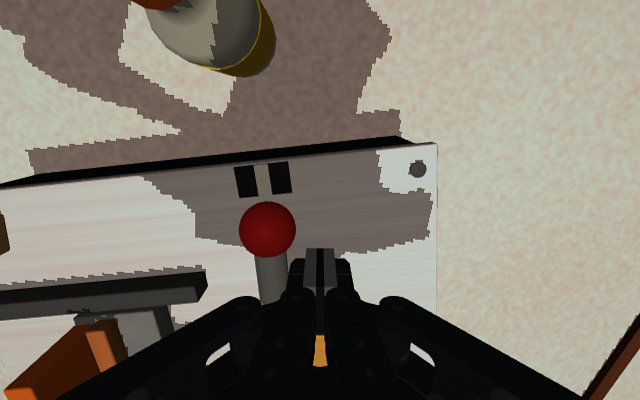

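The wrist view shows the ball at (267,229) nearly under the index line at (263,179). I'll measure the remaining angle.

```bash
cat >> h.py <<'E'
def camangle(c,p,box,line=None):
    b=blob(p,(0,120,40),(7,255,255),box);cs,_=cv2.findContours(b[2],0,2);(u,v),r=cv2.minEnclosingCircle(max(cs,key=len))
    P=onz(c,(u,v),100)[:2];x=P-PIV
    print("ball px",round(u,1),round(v,1),round(r,1),b[0].round(1),P.round(1),"r",np.linalg.norm(x).round(1),"cam",round(np.arctan2(x[1],x[0])-YAW-np.pi/2,3))
    if line is not None:
        Q=onz(c,line,70)[:2];y=Q-PIV;print("line",Q.round(1),np.linalg.norm(y).round(1),"cam rel line",round(np.arctan2(x[1],x[0])-np.arctan2(y[1],y[0]),3))
E
python3 - <<'E'
from h import *
import pickle
W=pickle.load(open("pics/w3.pkl","rb"));p=cv2.imread("pics/w3.png")
camangle(W,p,(230,190,310,265),(263,179.5))
E
```

```text
ball px 267.0 229.2 28.6 [266.9 229.2] [614.9 -23.2] r 87.4 cam -0.041
line [607.1  -9.5] 102.4 cam rel line -0.05
```

```bash
python3 - <<'E'
from h import *
for cam in (-0.075,-0.057):
    p,phi=leverpose(cam,62,17.5);arm.servo_line([*p,102],feed=25,rotation=quat(phi));st()
p,phi=leverpose(-0.057,62,35);arm.servo_line([*p,102],feed=60)
arm.servo_line([*p,190],feed=150)
# look straight over the lever from a higher place, camera sees ahead of tool
q=PIV+20*L+30*F
arm.servo_line([*q,240],feed=150)
c,p,d=snap("wrist","w4");st()
snap("top","t4")
E
```

```text
11.28 [639.3 -45.  102. ] F [3.5 1.1 0.9] q [-0.26  0.47  1.52  0.    1.15 -0.41] gap 0.0
 11.53 [637.9 -44.9 102. ] F [ 2.9  0.9 -0.1] q [-0.26  0.47  1.52  0.    1.15 -0.43] gap -0.0
 13.33 [655.4 -82.1 238.5] F [ 0.2 -0.3 -0.6] q [-0.31  0.39  1.35  0.    1.41 -0.48] gap 0.2
```

View pics/w4.png

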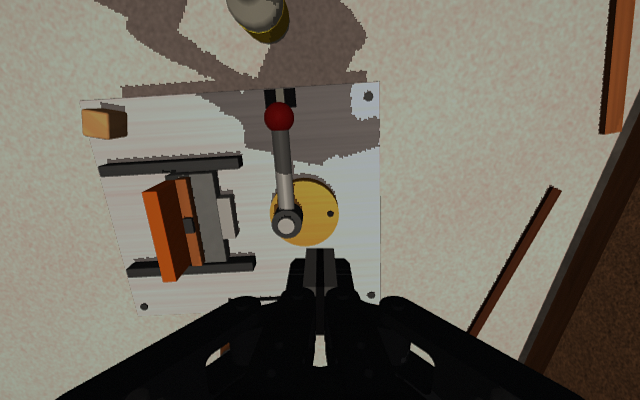

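```bash
python3 - <<'E'
from h import *
import pickle
W=pickle.load(open("pics/w4.pkl","rb"));p=cv2.imread("pics/w4.png")
camangle(W,p,(260,98,300,135),(280.2,97.5))
print(onz(W,(286.5,226),109))
z=p[75:245,240:360];cv2.imwrite("pics/w4z.png",cv2.resize(z,None,fx=3.5,fy=3.5,interpolation=cv2.INTER_CUBIC))
E
```

```text
ball px 278.7 117.0 15.2 [278.5 116.6] [611.7 -23.6] r 87.6 cam -0.005
line [607.3  -9. ] 102.9 cam rel line -0.01
[ 631.51124062 -111.45825303  109.        ]
```

View pics/w4z.png

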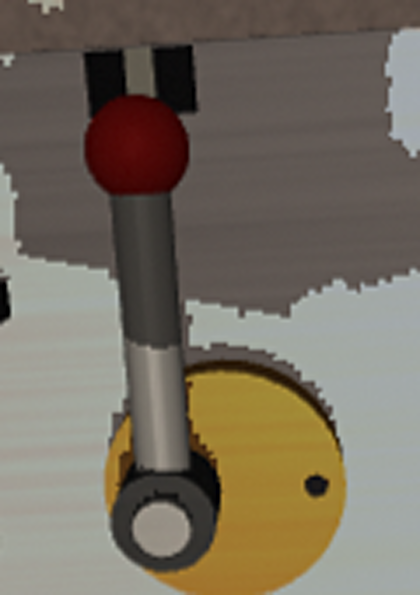

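The lever is on its line to within about 0.01 rad, checked from an unobstructed view. Next I go behind the plate.

```bash
python3 - <<'E'
from h import *
phi=YAW-np.pi/2
C=PIV-45*F
P=lambda x:C+x*F
arm.move_to([*P(-92),220],quat(phi));st()
arm.servo_line([*P(-92),116],feed=100);st()
x=-84;last=None
while x<-60:
    arm.servo_line([*P(x),116],feed=25);o=arm.get_obs();f=np.array(o['contact_force']);fx=-f[:2]@F
    print(x,round(o['clock'],2),round(fx,1),f.round(1))
    if fx>2.5:break
    x+=2
snap("wrist","w5")
E
```

```text
14.57 [ 498.3 -140.1  220. ] F [-0.2  0.8  1.2] q [-0.51  0.03  1.79  0.    1.32  0.83] gap -0.0
 15.77 [ 498.6 -140.7  116.8] F [-1.1  0.2  0.2] q [-0.51  0.16  1.88 -0.    1.1   0.83] gap 0.0
-84 16.23 0.4 [-0.4  0.3 -0.6]
-82 16.48 0.0 [-0.2  0.7  0.3]
-80 16.73 0.2 [-0.2 -0.4 -0.8]
-78 16.98 -0.1 [-0.1  0.9  0.3]
-76 17.23 0.5 [-0.5 -0.2  0. ]
-74 17.48 0.5 [-0.5 -0.  -0.8]
-72 17.73 3.3 [-3.3 -0.3  1.4]
```

View pics/w5.png

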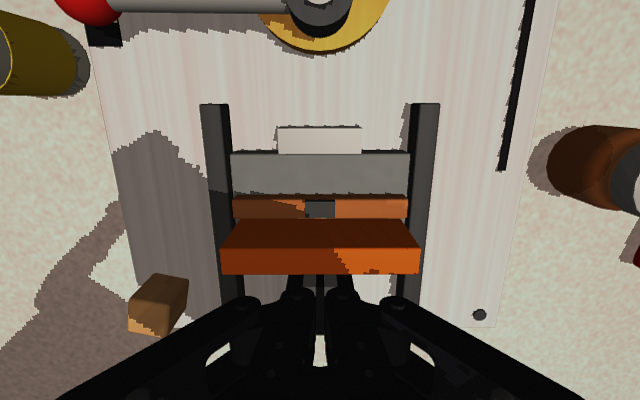

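The wrist view shows the fingertips centred behind the orange plate, its rear edge at row 274 and columns 221–420, with the offcut clear at (158,305). Contact is confirmed, so I push gently.

```bash
python3 - <<'E'
from h import *
C=PIV-45*F
P=lambda x:C+x*F
x=-72
while x<-30:
    x+= 3 if x<-46 else 1
    arm.servo_line([*P(x),116],feed=20);o=arm.get_obs();f=np.array(o['contact_force']);fx=-f[:2]@F
    print(x,round(o['clock'],2),round(fx,1),round(f[:2]@L,1),round(f[2],1),"at",round((o['eef_pos'][:2]-C)@F,2))
    if fx>9:break
E
```

```text
-69 18.08 2.3 0.1 1.2 at -68.93
-66 18.38 2.0 0.1 0.4 at -65.78
-63 18.68 2.3 -0.6 0.4 at -62.77
-60 18.98 2.6 0.3 -0.0 at -59.79
-57 19.28 2.5 0.6 -0.3 at -56.81
-54 19.58 2.2 0.9 -1.0 at -53.76
-51 19.88 2.3 0.5 -0.4 at -50.77
-48 20.18 2.4 1.5 0.4 at -47.76
-45 20.48 1.6 1.2 0.1 at -44.77
-44 20.73 2.4 1.6 -0.0 at -43.97
-43 20.98 3.5 1.6 -0.3 at -42.98
-42 21.23 3.7 1.8 0.1 at -41.95
-41 21.48 4.3 2.4 -0.3 at -40.93
-40 21.73 3.2 1.8 0.2 at -39.91
-39 21.98 7.1 1.9 2.2 at -39.61
-38 22.23 11.7 3.4 5.6 at -39.57
```

The carriage stopped hard at -39.6, against a predicted home of about -39.5. I retreat and check.

```bash
python3 - <<'E'
from h import *
C=PIV-45*F
P=lambda x:C+x*F
arm.servo_line([*P(-60),116],feed=60)
arm.servo_line([*P(-60),250],feed=150)
arm.move_to([*P(-60),300],quat(YAW-np.pi/2))
st();c,p,d=snap("wrist","w6")
camangle(c,p,(40,0,330,200))
arm.move_joints([-1.474,0.158,1.597,0,1.386,-0.21]);st()
snap("top","t6");c,p,d=snap("scene","s6")
p=cv2.imread('pics/t6.png');cv2.imwrite('pics/t6z.png',cv2.resize(p[115:265,270:470],None,fx=4,fy=4,interpolation=cv2.INTER_CUBIC))
E
```

```text
24.11 [ 529.8 -133.3  301. ] F [-0.  -0.1 -0.2] q [-0.47  0.05  1.61  0.    1.48  0.87] gap 0.1
ball px 225.1 72.1 13.7 [224.3  71.9] [611.6 -23.2] r 88.0 cam -0.004
 26.14 [ 174.6 -547.9  250.6] F [0.4 0.1 0.1] q [-1.47  0.16  1.6   0.    1.39 -0.21] gap 0.1
```

View pics/t6z.png

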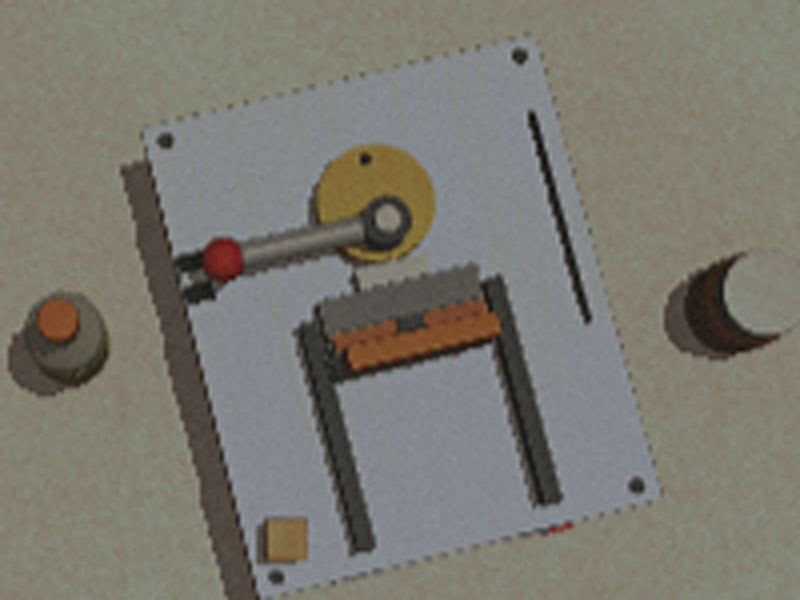

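View pics/w6.png

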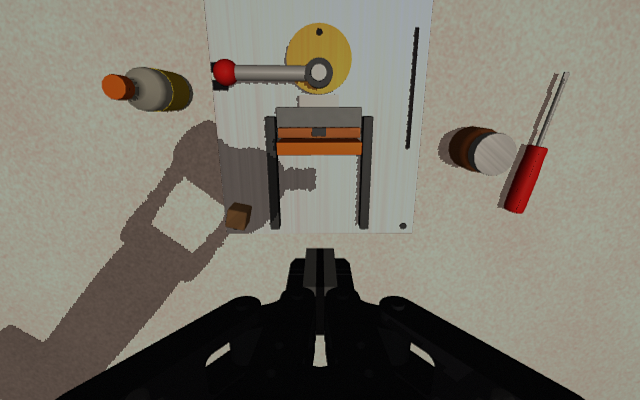

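Both views show the lever on its line, the carriage home with its nose at the disc, and the glue, jar and offcut at their original pixels.

```bash
python3 - <<'E'
from h import *
camangle(CAM["top"],cv2.imread("pics/t6.png"),(310,165,345,195))
d=cv2.absdiff(cv2.imread("pics/t6.png"),cv2.imread("pics/top0.png")).max(2)
print("diff screwdriver/jar/glue/offcut",d[140:225,478:502].max(),d[172:206,438:470].max(),d[185:215,270:300].max(),d[240:258,330:350].max())
arm.close_job()
E
```

```text
ball px 325.5 179.5 5.1 [325.5 179.6] [612.3 -23.2] r 87.9 cam -0.012
diff screwdriver/jar/glue/offcut 13 17 13 10
the job is handed in; nothing more can be done
```

The cam is at its low point with the lever on the white line, the carriage is fully home, and I've handed the job in. It took about 26 s of the 54 s allowed.

- **Cam:** With the fingers closed and pushing only with the tips, I turned the lever counter-clockwise from about -1.36 rad to its line. After the carriage push, the wrist camera read -0.004 rad and the top camera -0.012 rad.
- **Carriage:** I then pushed the orange plate at 2–4 N until it stopped hard, rising to about 12 N at the stop. It stopped within about 0.1 mm of where I expected home to be.
- **Left alone:** Comparing the top camera's first and last pictures shows only image noise at the glue bottle, jar, offcut and screwdriver.
- **Finish:** The arm went back to its start pose, touching nothing.

No check failed. The only disagreements were early height estimates: combining two cameras put the ball at 96–106 mm instead of 100 mm, and the hub about 9 mm too high. I used the given heights, which agreed across the cameras to about 1 mm in the plane for the ball and index line. The hub differed by up to 3 mm.

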